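# Take the intake grille off a bench fume extractor

## Task

The filter of the fume extractor is due for a change, so take off its intake grille: squeeze the spring tab at the grille's lower edge in towards the grip rib, swing the lower edge up and out with the two hooks still in their slot at the top, then unhook the grille. Lay it face up (grip rib and tab upwards), flat on the bare worktop clear of the extractor, setting it down gently, and let go of it. Leave the blue-lidded jar and the screwdriver where they are.

Things in the scene. Friction and masses are not known exactly. Their poses are not given: they have to be found in the camera images.
- extractor: Grey sheet-metal bench unit with black cheeks at its ends, 185 deep (x) x 210 wide (y) x 143 high mm; cannot move. Origin: middle of its footprint, on the worktop; x to its back, y to its left seen from the front, z up. Above an upright front wall 45 mm high its face slopes back at 35 deg from level; flat roof behind. The cheeks (y +-97 to +-105) stand 4 mm proud of the face.
- front_panel: The extractor's sloping face, a fixed 3 mm sheet. Origin: on its outer side, mid-opening, at extractor (-20.4, 0, 93.8 mm). x up the slope, y to the extractor's left, z straight out of the face (35 deg from vertical, to the front). Sheet x -85 to +80 mm; the grille's opening x -60.3 to +62, y -77 to +77; the filter is 23 mm behind it.
- grille: Grey louvred plate 120 (x) x 151 (y) mm, 0.14 to 0.24 kg, loose, snapped into the opening, 1 mm proud. Origin: centre of its underside (feet of its two runners); x to the hook edge, z out of its face; plate z 6 to 11 mm. Seated: axes as front_panel's, origin at front_panel (0, 0, -10 mm). Flat on the worktop face up: origin at z = 0.
- release_tab (a joint): Travel (m) of the spring tab mid lower edge, standing 21 mm out of the plate, 36 mm wide, outer face at grille x = -58 mm. 0 = out, locked: its nose reaches 6 mm under the sheet below the opening. 0.007 = fully in, towards the rib (grille +x); from 0.006 the lower edge is free. 3 N to start, 6 N fully in; springs back.
- rib_face (a point): Middle of the inner face (away from the tab) of the fixed grip rib, at grille (-28, 0, 21 mm). The rib is 6 mm thick, 38 mm wide and stands 21 mm out of the plate (top at grille z = 32 mm), as the tab does. Fingers pinch this face and the tab's outer face: 30 mm apart, 23 mm with the tab in. The pinch holds the grille for swinging and carrying.
- grip_point (a point): Point of the grille midway between the outer face of the tab (out) and the rib's inner face, at grille (-43, 0, 26 mm): 6 mm below the tops of both, 15 mm out of the plate. With the tab in, the middle of the pair lies 3.5 mm nearer the rib. The space round both, over the plate and face, is free.
- hooks (a point): Point of the grille midway between its two hooks, on their outer side, at grille (65, 0, 6 mm). The hooks (24 mm wide, at y = +-40, z 2 to 6 mm) reach 10 mm past the plate's upper edge and sit under the sheet above the opening.
- slot_edge (a point): Middle of the opening's upper edge, on the sheet's inner side, at front_panel (62, 0, -3 mm). The grille swings about the line through it along front_panel's y, lower edge outward. Swung 30 deg or more, it can be drawn out of the slot along its own -x by 15 mm.
- jar: Small jar with a blue screw lid, 64 mm across, 56 mm high, standing at the left back of the extractor; bystander. Origin: centre of its underside. The worktop between extractor and drill vice (fixed, y = 0.15 and more) is bare from its front edge, x = 0.34, to x = 0.53.
- screwdriver: Blue-handled screwdriver, 179 mm long, lying on the worktop to the right of the extractor; bystander. Origin: middle of its length, at worktop height; its shaft points along its -y.

How it is judged:
By the outcome, as a careful person would: the job done as asked, in the order asked, and still so for the second after the job is handed in, with the robot touching nothing.
It also fails if it takes over 42 s, if anything falls off the work surface, if the arm or the gripper's body presses on something with over 40 N, if the wrist force passes 120 N, or if a joint passes its speed limit or range.

## Robot

A 7-joint arm with a two-finger parallel gripper is mounted at the origin on a cart in front of the work surface, level with it; the furniture and walls round the work are solid. World frame = base frame: x ahead of the robot, y to its left, z up, the work surface at z = 0. Lengths are in m, angles in rad, forces in N, time in s.
With the tool pointing down it reaches from about 0.4 to 0.85 m from the base axis. Payload 4.5 kg.
Tool frame: the origin (TCP) lies midway between the tips of the shut fingers; the grasp point (between the pads) lies 19 mm behind it; z points along the fingers, y is the line along which they close (so a half turn about z gives the same grasp; the last joint's range is limited). The gripper opens to 85 mm and grips with 20 to 120 N. Pads are 22 mm wide; open, the fingers measure 114 mm over their backs; the gripper's body (76 mm by 85 mm) begins 54 mm behind the grasp point. The pads swing forward as they close: fully open they stand 13 mm farther back than shut.
Start: joints at [1.27, 0.689, -0.195, 1.565, 0.157, 0.902, -0.215], TCP at [0.205, -0.59, 0.231] pointing down, gripper open.
Joint ranges: [-3.01, 3.01], [-0.46, 2.08], [-1.47, 1.51], [0.13, 2.56], [-1, 4.14], [0.04, 2.09], [-2.66, 2.66]. Speed limits (rad/s): [2.57, 2.57, 3.14, 3.14, 3.14, 3.14, 3.14].

## Interface

Orientations are given as a 3x3 rotation matrix whose columns are the frame's x, y, z axes.
In Python, from bench import bot gives the robot as it stands. The module is installed in compiled form; this text tells all that it offers.
- The arm moves only by the tool step_arm, never from a script. Its argument "increments" is one flat list of numbers, 6 for each row, row after row: the shift along the world's x, y, z in m, then the turn, a rotation vector about the world's x, y, z in degrees. In form: [tx, ty, tz, ax, ay, az, tx, ty, tz, ax, ay, az, ...]. A call has 1 to 10 rows; each row shifts and turns the commanded pose from where the row before left it; what a row does not reach is not made up. A row lasts 1/10 s, in which the tool goes at most 50 mm and 8.59 degrees, less where a joint would pass 70% of its speed; a pose out of reach is approached as far as the arm can. A call with a gripper value outside its range is refused whole. "hand" is the closure, from -1 (fully open) to 1 (shut), so that 0 is half open, set as the call begins (left out, the last holds). The fingers move at their own pace and stop on an object; "newtons" is the grip in N (left out, the last holds). Time passes only in rows, so rows that do not move let the fingers close. It gives the time, the measured TCP pose, the force, the opening and the grip force at its end, in the units of the state.
- bot.observe(): the state, without advancing time (a new reading comes with each control period).
- bot.camera(name): name is "scene" or "top"; returns the picture (480x640x3 uint8, red, green, blue); there is no depth.
- bot.camera_model(name): a dict with "mtx" (3x3 intrinsics, pixels), "k1" (the pictures are not rectified: a ray, as slopes to the right and down, at radius r is drawn at 1 + k1 r^2 times it, then the intrinsics apply), "origin" and "orientation" of the camera in the world. Camera axes: x right, y down, z forward; pixel columns grow to the right and rows downward; lengths in m; the calibration is good to about 2 mm. A picture is of the moment at which its call begins. camera_model takes no time and is no camera call.
- bot.close_job(): hands the job in; it is judged then, once.
Trained networks look in the newest picture that a camera, given by its name, has taken for a name from the list of things; names that differ only in an ending like _2 or _b are one class to them, and where a whole thing is asked for, a point or a joint stands for the part that bears it (a point fixed in the world has none). Each returns a list of dicts, best first, with "confidence" (0 to 1); they miss things now and then, are a little off and sometimes report something else, mostly with a low value. They report only what shows in the picture. A call takes as long as a camera call.
- bot.silhouettes(camera, thing): "mask" (480x640 bool, what is visible of it) and "bbox" ([left, top, width, height] in pixels, round what is visible of it).
- bot.spot_point(camera, thing): "uv" ([column, row] in pixels: a listed point, or the origin of a listed thing).
The state is a dict: "time_s": time; "joints": joint angles; "joint_vel": joint speeds; "effort": joint torques, N m; "eef_pos": TCP position; "orientation": TCP orientation; "wrist_force": force on the tool from outside, world axes, zero at the start; "wrist_torque": the same for the moment, N m; "opening": opening from 0.0 (shut) to 1.0 (fully open); "grasp_force": force on a finger pad.
Only numpy, scipy, OpenCV 4.12 (cv2) and the standard library are available. Lean on these libraries where they do the work, as an engineer would, in place of code of your own. Each camera call takes 0.05 s, during which the arm holds its last target. There are 200 camera calls.

## Working session

There is one attempt and no reset: what is moved stays moved. The work goes in short steps, Python scripts to look and compute and a tool call to move; the robot and the scene stay as the last step left them, time stands still between calls to the robot, and variables do not carry over. Pictures are saved under pics/ and viewed, at most 10 in all, crops included, and the job is handed in when it is done.

Besides the shell and the picture viewer there is one more tool, called after "Call:" as name(argument=value, ...) on one line, values as JSON. step_arm: Moves the arm, as the interface text tells. Its arguments: {"type":"object","properties":{"increments":{"type":"array"},"hand":{"type":"number"},"newtons":{"type":"number"}},"required":["increments"]}

```bash
mkdir -p pics
cat > h.py <<'E'
import numpy as np, cv2
from bench import bot
def proj(name,P):
    m=bot.camera_model(name);R=np.array(m["orientation"]);p=(np.atleast_2d(P)-np.array(m["origin"]))@R
    s=p[:,:2]/p[:,2:];r2=(s**2).sum(1,keepdims=True);s=s*(1+m["k1"]*r2)
    K=np.array(m["mtx"]);return s@K[:2,:2].T+K[:2,2]
def ray(name,uv):
    m=bot.camera_model(name);K=np.array(m["mtx"]);d=(np.array(uv,float)-K[:2,2])@np.linalg.inv(K[:2,:2]).T
    s=d.copy()
    for _ in range(20): s=d/(1+m["k1"]*(s@s))
    v=np.array(m["orientation"])@np.r_[s,1];return np.array(m["origin"]),v/np.linalg.norm(v)
def onz(name,uv,z):
    o,v=ray(name,uv);return o+v*(z-o[2])/v[2]
def tri(uvs):
    A=np.zeros((3,3));b=np.zeros(3)
    for n,uv in uvs:
        o,v=ray(n,uv);M=np.eye(3)-np.outer(v,v);A+=M;b+=M@o
    x=np.linalg.solve(A,b);return x,[np.linalg.norm(proj(n,x)[0]-uv) for n,uv in uvs]
E
python3 - <<'E'
from h import *
np.set_printoptions(precision=4,suppress=True)
for c in("scene","top"):
    im=bot.camera(c);cv2.imwrite(f"pics/{c}0.png",im[...,::-1]);m=bot.camera_model(c);print(c,m["origin"],np.array(m["orientation"])[:,2],m["mtx"][0][0])
D={}
for t in("extractor","front_panel","grille","rib_face","grip_point","hooks","slot_edge","jar","screwdriver"):
    for c in("scene","top"):
        r=bot.spot_point(c,t);
        if r: D[t,c]=np.array(r[0]["uv"]);print(t,c,[(np.round(q["uv"],1),round(q["confidence"],2)) for q in r[:2]])
    if (t,"scene") in D and (t,"top") in D: print("  ",t,*tri([(c,D[t,c]) for c in("scene","top")]))
print(bot.observe()["orientation"],bot.observe()["time_s"])
E
```

```text
scene [0.1441 0.4145 0.8893] [ 0.3857 -0.5572 -0.7354] 528.3792452079022
top [ 0.3626 -0.1871  1.0062] [ 0.2261 -0.0189 -0.9739] 451.8362090635088
extractor scene [(array([366.4, 248.5]), 0.78)]
extractor top [(array([367.3, 259.2]), 0.58)]
   extractor [ 0.5364 -0.3222 -0.0189] [np.float64(1.851733940422037), np.float64(1.8742400914915442)]
front_panel scene [(array([376.1, 220.1]), 0.88)]
front_panel top [(array([374.8, 261.4]), 0.78)]
   front_panel [ 0.5161 -0.3222  0.0844] [np.float64(0.10051619255570012), np.float64(0.10559051613707983)]
grille scene [(array([372. , 222.1]), 0.95), (array([356.3, 198.5]), 0.35)]
grille top [(array([372.1, 260.1]), 0.93)]
   grille [ 0.5216 -0.3174  0.0783] [np.float64(0.4685651798565615), np.float64(0.49017777124712303)]
rib_face scene [(array([386.4, 224.5]), 0.91)]
rib_face top [(array([377.1, 277.2]), 0.62)]
   rib_face [ 0.4856 -0.3204  0.0894] [np.float64(1.55071728052693), np.float64(1.62969396279916)]
grip_point scene [(array([397. , 231.7]), 0.8), (array([388.7, 226.3]), 0.49)]
grip_point top [(array([368.5, 233.3]), 0.69)]
   grip_poin
[... 297 characters left out ...]
rray([354.9, 198. ]), 0.7)]
slot_edge top [(array([371.2, 238.1]), 0.75), (array([377.5, 275.9]), 0.7)]
   slot_edge [ 0.5616 -0.3129  0.1289] [np.float64(2.5965623057848393), np.float64(2.7751784066576)]
jar scene [(array([200.9, 388.3]), 0.95), (array([355.1, 198. ]), 0.2)]
jar top [(array([152.6, 265.3]), 0.61)]
   jar [0.5761 0.1655 0.0061] [np.float64(1.3292058395218265), np.float64(1.0740370243005064)]
screwdriver scene [(array([426. , 198.6]), 0.66)]
screwdriver top [(array([471.5, 267.2]), 0.63)]
   screwdriver [ 0.4973 -0.5528 -0.0117] [np.float64(0.8270681938476485), np.float64(0.929010104292169)]
[[ 0.9445  0.3286  0.    ]
 [ 0.3286 -0.9445 -0.0001]
 [-0.      0.0001 -1.    ]] 1.0
```

View pics/scene0.png

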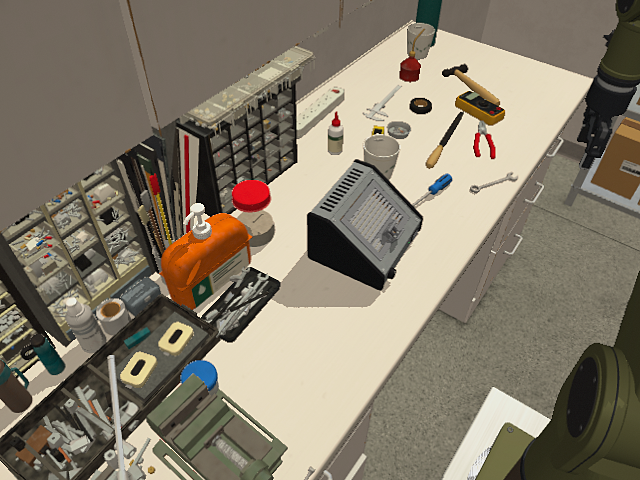

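View pics/top0.png

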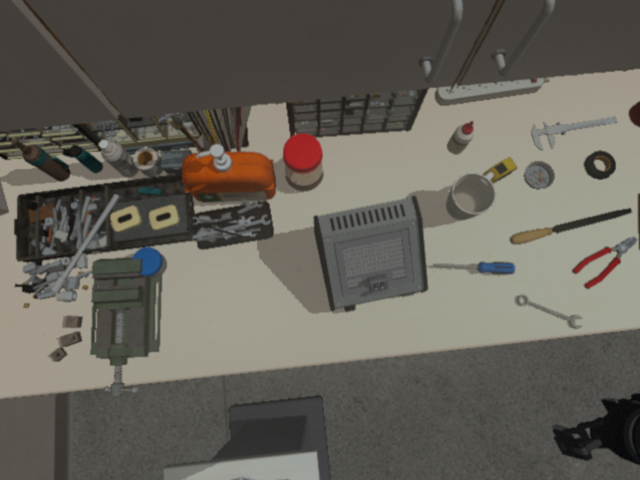

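The scene view shows the extractor at about (365,235), its face turned towards the robot, with the tab and rib near (388,240). The top view shows it at (370,258), slightly yawed. The screwdriver is to its right at (475,267), and the jar lid is by the vice at (147,262). The worktop left of the extractor, around (240,300) in the top view, is bare. Next I fit the extractor pose.

```bash
cat >> h.py <<'E'
def Rz(a): c,s=np.cos(a),np.sin(a);return np.array([[c,-s,0],[s,c,0],[0,0,1]])
def Ry(a): c,s=np.cos(a),np.sin(a);return np.array([[c,0,s],[0,1,0],[-s,0,c]])
def panel(p):  # extractor (x,y,yaw) -> panel R, origin
    E=Rz(p[2]);return E@Ry(-np.radians(35)),E@np.array([-.0204,0,.0938])+np.r_[p[0],p[1],0]
E
python3 - <<'E'
from h import *
from scipy.optimize import minimize,least_squares
np.set_printoptions(precision=4,suppress=True)
prof=np.array([(-.0925,0),(-.0925,.048),(.043,.143),(.0925,.143),(.0925,0)])
H=np.array([(x,y,z) for x,z in prof for y in(-.105,.105)])
M={};pts=[]
P={"front_panel":(0,0,0),"grille":(0,0,-.01),"rib_face":(-.028,0,.011),"grip_point":(-.043,0,.016),"hooks":(.065,0,-.004),"slot_edge":(.062,0,-.003)}
for c in("scene","top"):
    r=bot.silhouettes(c,"extractor");m=r[0]["mask"].astype(np.uint8);print(c,r[0]["confidence"],r[0]["bbox"])
    for t in("grille","front_panel"):
        q=bot.silhouettes(c,t)
        if q and q[0]["confidence"]>.5:m|=q[0]["mask"].astype(np.uint8)
    m=cv2.morphologyEx(m,cv2.MORPH_CLOSE,np.ones((5,5)));M[c]=m
    for t in P:
        r=bot.spot_point(c,t)
        if r and r[0]["confidence"]>.6:pts.append((c,t,np.array(r[0]["uv"])))
def iou(p,c):
    W=H@Rz(p[2]).T+[p[0],p[1],0];h=cv2.convexHull(proj(c,W).astype(np.float32))
    a=np.zeros((480,640),np.uint8);cv2.fillPoly(a,[np.round(h*16).astype(np.int32)],1,shift=4)
    return (a&M[c]).sum()/(a|M[c]).sum()
for cs in(("scene","top"),("scene",),("top",)):
    r=minimize(lambda p:-sum(iou(p*[1,1,1],c) for c in cs),[.535,-.32,.15],method="Nelder-Mead",options=dict(initial_simplex=[[.535,-.32,.1],[.55,-.32,.1],[.535,-.3,.1],[.535,-.32,.25]],xatol=1e-4,fatol=1e-5))
    print(cs,r.x,r.fun)
def res(p):
    R,o=panel(p);return np.concatenate([proj(c,R@np.array(P[t])+o)[0]-uv for c,t,uv in pts])
f=least_squares(res,[.535,-.32,.1],loss="soft_l1");print("pts",f.x)
for (c,t,uv),e in zip(pts,res(f.x).reshape(-1,2)):print(c,t,e.round(1))
E
```

```text
scene 0.91 [307.1, 159.7, 116.0, 128.0]
top 0.73 [310.9, 196.8, 116.5, 115.3]
('scene', 'top') [ 0.5308 -0.3177  0.1085] -1.6148964021006957
('scene',) [ 0.5338 -0.3193  0.151 ] -0.6622628389788418
('top',) [ 0.5294 -0.3179  0.1053] -0.9570148684712162
pts [ 0.5339 -0.3165  0.0211]
scene front_panel [ 0.  -1.3]
scene grille [ 1.5 -1.6]
scene rib_face [1.2 2.3]
scene grip_point [-3.5 -0.5]
scene hooks [ 0.2 -0.2]
scene slot_edge [ 1.5 -0.2]
top front_panel [-1.8  0.8]
top grille [0. 0.]
top rib_face [-2.3 -0.5]
top grip_point [ 7.2 51. ]
top hooks [-1.  -1.1]
top slot_edge [-0.3 -4.5]
```

```bash
cat > ov.py <<'E'
from h import *
import sys
p=np.array([float(a) for a in sys.argv[2:5]]);R,o=panel(p)
def box(x,y,z): 
    c=np.array([(a,b,d) for a in x for b in y for d in z]);e=[(i,j) for i in range(8) for j in range(i) if bin(i^j).count("1")==1];return c,e
out=[]
for c,(u,v) in(("scene",(310,165)),("top",(310,195))):
    S=3.2
    im=cv2.imread(f"pics/{c}0.png")[v:v+125,u:u+122]
    im=cv2.resize(im,None,fx=S,fy=S,interpolation=cv2.INTER_CUBIC)
    for b,col in((box((-.0603,.062),(-.077,.077),(0,)*2),(0,255,0)),(box((-.058,-.054),(-.018,.018),(.001,.022)),(0,0,255)),(box((-.034,-.028),(-.019,.019),(.001,.022)),(255,0,255))):
        q=(proj(c,b[0]@R.T+o)-[u,v]+.5)*S
        for i,j in b[1]:cv2.line(im,tuple(map(int,q[i])),tuple(map(int,q[j])),col,1)
    prof=[(-.0925,0),(-.0925,.048),(.043,.143),(.0925,.143),(.0925,0)]
    for y in(-.105,.105):
        W=np.array([(x,y,z) for x,z in prof])@Rz(p[2]).T+[p[0],p[1],0];q=(proj(c,W)-[u,v]+.5)*S
        cv2.polylines(im,[q.astype(np.int32)],True,(0,255,255),1)
    out.append(im)
cv2.imwrite(sys.argv[1],np.hstack(out))
E
python3 ov.py pics/ov1.png .531 -.3177 .107
```

```text
(no output)
```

View pics/ov1.png

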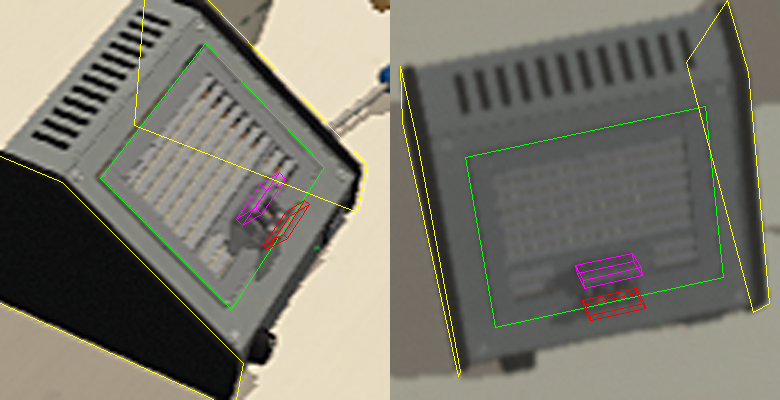

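The overlay agrees with both views: opening, tab and rib sit on the drawn boxes to within about 1 px, so the pose is good enough to act on.

```bash
cat > plan.py <<'E'
from h import *
from scipy.spatial.transform import Rotation as Ro
np.set_printoptions(precision=4,suppress=True)
p=(.531,-.3177,.107);R,o=panel(p)
s=bot.observe();T=np.array(s["orientation"]);x=np.array(s["eef_pos"])
def err(pp,extra=0):
    G=R@Ry(extra);Rt=np.c_[-G[:,1]*-1,G[:,0],-G[:,2]];Rt[:,0]=np.cross(Rt[:,1],Rt[:,2])
    t=R@np.array(pp)+o
    return t, t-x, np.degrees(Ro.from_matrix(Rt@T.T).as_rotvec())
E
python3 - <<'E'
from plan import *
print(R,o)
for q in((-.0395,0,.1),(-.0395,0,.03),(-.0395,0,.004)):print(q,*err(q))
print(s["time_s"])
E
```

```text
[[ 0.8145 -0.1068 -0.5703]
 [ 0.0875  0.9943 -0.0613]
 [ 0.5736  0.      0.8192]] [ 0.5107 -0.3199  0.0938]
(-0.0395, 0, 0.1) [ 0.4215 -0.3295  0.1531] [ 0.2161  0.2609 -0.0783] [-20.1659 -31.845   74.3912]
(-0.0395, 0, 0.03) [ 0.4614 -0.3252  0.0957] [ 0.2561  0.2652 -0.1356] [-20.1659 -31.845   74.3912]
(-0.0395, 0, 0.004) [ 0.4763 -0.3236  0.0744] [ 0.2709  0.2667 -0.1569] [-20.1659 -31.845   74.3912]
1.9
```

Call:
step_arm(increments=[0.0108, 0.013, -0.0039, -1.008, -1.592, 3.72, 0.0108, 0.013, -0.0039, -1.008, -1.592, 3.72, 0.0108, 0.013, -0.0039, -1.008, -1.592, 3.72, 0.0108, 0.013, -0.0039, -1.008, -1.592, 3.72, 0.0108, 0.013, -0.0039, -1.008, -1.592, 3.72, 0.0108, 0.013, -0.0039, -1.008, -1.592, 3.72, 0.0108, 0.013, -0.0039, -1.008, -1.592, 3.72, 0.0108, 0.013, -0.0039, -1.008, -1.592, 3.72, 0.0108, 0.013, -0.0039, -1.008, -1.592, 3.72, 0.0108, 0.013, -0.0039, -1.008, -1.592, 3.72], hand=-0.3, newtons=40)

```text
time_s: 2.9
eef_pos: [0.3138, -0.4599, 0.1924]
orientation: [[0.53, 0.79, 0.31], [0.841, -0.535, -0.075], [0.107, 0.301, -0.948]]
wrist_force: [-0.5, 0.6, -0.6]
opening: 0.652
grasp_force: 0.0
```

Call:
step_arm(increments=[0.0108, 0.013, -0.0039, -1.008, -1.592, 3.72, 0.0108, 0.013, -0.0039, -1.008, -1.592, 3.72, 0.0108, 0.013, -0.0039, -1.008, -1.592, 3.72, 0.0108, 0.013, -0.0039, -1.008, -1.592, 3.72, 0.0108, 0.013, -0.0039, -1.008, -1.592, 3.72, 0.0108, 0.013, -0.0039, -1.008, -1.592, 3.72, 0.0108, 0.013, -0.0039, -1.008, -1.592, 3.72, 0.0108, 0.013, -0.0039, -1.008, -1.592, 3.72, 0.0108, 0.013, -0.0039, -1.008, -1.592, 3.72, 0, 0, 0, 0, 0, 0])

```text
time_s: 3.9
eef_pos: [0.3799, -0.3747, 0.1664]
orientation: [[0.112, 0.872, 0.476], [0.991, -0.134, 0.011], [0.073, 0.47, -0.88]]
wrist_force: [0.4, -0.0, -0.7]
opening: 0.649
grasp_force: 0.0
```

Run:
```python
from plan import *
for q in((-.0395,0,.1),(-.0395,0,.03),(-.0395,0,.004)):print(q,*err(q))
print({k:np.round(s[k],3) for k in("time_s","joints","eef_pos","opening","wrist_force")})
```

```text
(-0.0395, 0, 0.1) [ 0.4215 -0.3295  0.1531] [ 0.0416  0.0453 -0.0133] [-4.2039 -6.8678 12.3326]
(-0.0395, 0, 0.03) [ 0.4614 -0.3252  0.0957] [ 0.0815  0.0496 -0.0707] [-4.2039 -6.8678 12.3326]
(-0.0395, 0, 0.004) [ 0.4763 -0.3236  0.0744] [ 0.0964  0.0512 -0.092 ] [-4.2039 -6.8678 12.3326]
{'time_s': np.float64(3.9), 'joints': array([ 1.389,  0.746, -0.735,  2.193,  1.384,  0.091, -0.617]), 'eef_pos': array([ 0.38 , -0.375,  0.166]), 'opening': np.float64(0.649), 'wrist_force': array([ 0.448, -0.021, -0.737])}
```

Call:
step_arm(increments=[0.0042, 0.0045, -0.0013, -0.42, -0.69, 1.23, 0.0042, 0.0045, -0.0013, -0.42, -0.69, 1.23, 0.0042, 0.0045, -0.0013, -0.42, -0.69, 1.23, 0.0042, 0.0045, -0.0013, -0.42, -0.69, 1.23, 0.0042, 0.0045, -0.0013, -0.42, -0.69, 1.23, 0.0042, 0.0045, -0.0013, -0.42, -0.69, 1.23, 0.0042, 0.0045, -0.0013, -0.42, -0.69, 1.23, 0.0042, 0.0045, -0.0013, -0.42, -0.69, 1.23, 0.0042, 0.0045, -0.0013, -0.42, -0.69, 1.23, 0.0042, 0.0045, -0.0013, -0.42, -0.69, 1.23])

```text
time_s: 4.9
eef_pos: [0.4217, -0.3301, 0.1533]
orientation: [[-0.105, 0.815, 0.57], [0.994, 0.086, 0.06], [-0.0, 0.573, -0.819]]
wrist_force: [0.3, -0.1, -0.9]
opening: 0.653
grasp_force: 0.0
```

Run:
```python
from plan import *
for q in((-.0395,0,.1),(-.0395,0,.03),(-.0395,0,.004)):print(q,*err(q))
print({k:np.round(s[k],3) for k in("time_s","joints","eef_pos","opening","wrist_force")})
```

```text
(-0.0395, 0, 0.1) [ 0.4215 -0.3295  0.1531] [-0.0002  0.0007 -0.0003] [ 0.022  -0.0293  0.1026]
(-0.0395, 0, 0.03) [ 0.4614 -0.3252  0.0957] [ 0.0397  0.005  -0.0576] [ 0.022  -0.0293  0.1026]
(-0.0395, 0, 0.004) [ 0.4763 -0.3236  0.0744] [ 0.0545  0.0065 -0.0789] [ 0.022  -0.0293  0.1026]
{'time_s': np.float64(4.9), 'joints': array([ 1.493,  0.949, -1.081,  2.259,  1.991,  0.347, -0.998]), 'eef_pos': array([ 0.422, -0.33 ,  0.153]), 'opening': np.float64(0.653), 'wrist_force': array([ 0.256, -0.147, -0.93 ])}
```

Call:
step_arm(increments=[0.008, 0.001, -0.0115, 0, 0, 0, 0.008, 0.001, -0.0115, 0, 0, 0, 0.008, 0.001, -0.0115, 0, 0, 0, 0.008, 0.001, -0.0115, 0, 0, 0, 0.008, 0.001, -0.0115, 0, 0, 0, 0, 0, 0, 0, 0, 0])

```text
time_s: 5.5
eef_pos: [0.4621, -0.3244, 0.0947]
orientation: [[-0.105, 0.815, 0.569], [0.994, 0.085, 0.062], [0.002, 0.573, -0.82]]
wrist_force: [-0.4, 0.5, 0.7]
opening: 0.652
grasp_force: 0.0
```

Run:
```python
from plan import *
print(*err((-.0395,0,.004)),np.round(s["joints"],2))
a=[cv2.resize(bot.camera(c)[v:v+130,u:u+130,::-1],(398,398),interpolation=cv2.INTER_CUBIC) for c,u,v in(("scene",310,165),("top",305,200))]
cv2.imwrite("pics/near.png",np.hstack(a))
```

```text
[ 0.4763 -0.3236  0.0744] [ 0.0142  0.0009 -0.0203] [-0.116  -0.0689  0.1017] [ 1.42  1.13 -1.11  2.22  2.11  0.51 -1.07]
```

View pics/near.png

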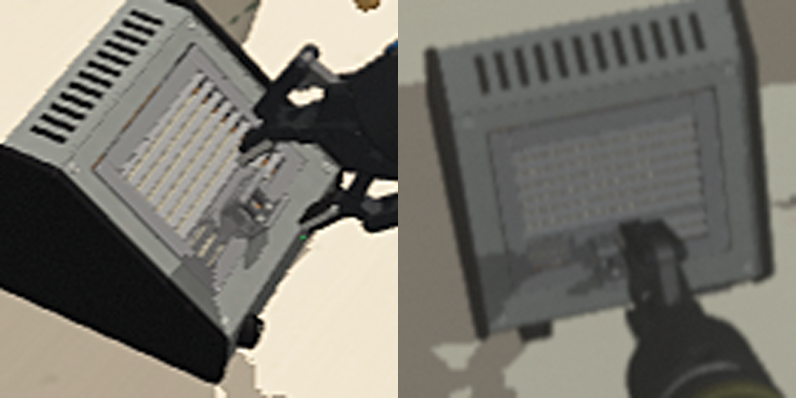

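Run:
```python
from plan import *
for c,u,v,ox in(("scene",310,165,0),("top",305,200,398)):
    f=lambda w:((proj(c,w)-[u,v]+.5)*3.06+[ox,0]).round(0).tolist()
    print(c,"tips",f(x+T[:,1]*.028-T[:,2]*.004),f(x-T[:,1]*.028-T[:,2]*.004),"rib top L,M,R",*[f(R@np.array([-.031,y,.022])+o) for y in(.019,0,-.019)],"tab top",*[f(R@np.array([-.056,y,.022])+o) for y in(.018,0,-.018)])
```

```text
scene tips [[250.0, 158.0]] [[305.0, 215.0]] rib top L,M,R [[247.0, 202.0]] [[259.0, 185.0]] [[270.0, 168.0]] tab top [[273.0, 226.0]] [[283.0, 210.0]] [[294.0, 194.0]]
top tips [[627.0, 232.0]] [[637.0, 306.0]] rib top L,M,R [[599.0, 257.0]] [[627.0, 251.0]] [[654.0, 245.0]] tab top [[605.0, 289.0]] [[631.0, 283.0]] [[657.0, 278.0]]
```

The left half shows the two finger tips at about (248,150) and (305,218), straddling the rib and tab. The right half shows the upper finger at about (637,225), just above the rib. This matches the projected tips, so I go in.

Call:
step_arm(increments=[0.0035, 0.0002, -0.005, 0, 0, 0, 0.0035, 0.0002, -0.005, 0, 0, 0, 0.0035, 0.0002, -0.005, 0, 0, 0, 0.0035, 0.0002, -0.005, 0, 0, 0, 0, 0, 0, 0, 0, 0, 0, 0, 0, 0, 0, 0])

```text
time_s: 6.2
eef_pos: [0.4759, -0.3241, 0.0761]
orientation: [[-0.105, 0.814, 0.571], [0.994, 0.086, 0.06], [0.0, 0.574, -0.819]]
wrist_force: [0.5, -0.6, 0.7]
opening: 0.651
grasp_force: 0.0
```

Run:
```python
from plan import *
print(*err((-.0395,0,.004)),s["wrist_force"],R.T@(x-o))
```

```text
[ 0.4763 -0.3236  0.0744] [ 0.0003  0.0005 -0.0016] [-0.0218  0.0208  0.1186] [ 0.5009 -0.5524  0.7394] [-0.0389 -0.0004  0.0056]
```

Call:
step_arm(increments=[0, 0, 0, 0, 0, 0, 0, 0, 0, 0, 0, 0, 0, 0, 0, 0, 0, 0, 0, 0, 0, 0, 0, 0, 0, 0, 0, 0, 0, 0, 0, 0, 0, 0, 0, 0, 0, 0, 0, 0, 0, 0, 0, 0, 0, 0, 0, 0], hand=1, newtons=25)

```text
time_s: 7.0
eef_pos: [0.476, -0.3243, 0.0769]
orientation: [[-0.105, 0.814, 0.571], [0.995, 0.086, 0.06], [-0.001, 0.575, -0.818]]
wrist_force: [-3.2, -1.0, 6.2]
opening: 0.256
grasp_force: 29.2
```

Run:
```python
from plan import *
piv=R@np.array([.062,0,-.003])+o
ax=R[:,1];d=x-piv;pr=d
for k in range(1,13):
    n=Ro.from_rotvec(ax*np.radians(3.5*k)).apply(d);print(k,n-pr);pr=n
```

```text
1 [-0.0029 -0.0003  0.0054]
2 [-0.0025 -0.0003  0.0056]
3 [-0.0022 -0.0002  0.0057]
4 [-0.0018 -0.0002  0.0059]
5 [-0.0015 -0.0002  0.006 ]
6 [-0.0011 -0.0001  0.0061]
7 [-0.0007 -0.0001  0.0061]
8 [-0.0004 -0.      0.0061]
9 [0.     0.     0.0062]
10 [0.0004 0.     0.0061]
11 [0.0007 0.0001 0.0061]
12 [0.0011 0.0001 0.0061]
```

Call:
step_arm(increments=[0, 0, 0, 0, 0, 0, -0.0029, -0.0003, 0.0054, -0.374, 3.48, 0, -0.0025, -0.0003, 0.0056, -0.374, 3.48, 0, -0.0022, -0.0002, 0.0057, -0.374, 3.48, 0, 0, 0, 0, 0, 0, 0], newtons=40)

```text
time_s: 7.5
eef_pos: [0.4692, -0.3255, 0.0944]
orientation: [[-0.105, 0.905, 0.412], [0.994, 0.098, 0.039], [-0.005, 0.414, -0.91]]
wrist_force: [0.4, -0.3, -1.8]
opening: 0.249
grasp_force: 42.7
```

Call:
step_arm(increments=[-0.0018, -0.0002, 0.0059, -0.374, 3.48, 0, -0.0015, -0.0002, 0.006, -0.374, 3.48, 0, -0.0011, -0.0001, 0.0061, -0.374, 3.48, 0, -0.0007, -0.0001, 0.0061, -0.374, 3.48, 0, -0.0004, 0, 0.0061, -0.374, 3.48, 0, 0, 0, 0.0062, -0.374, 3.48, 0, 0.0004, 0, 0.0061, -0.374, 3.48, 0, 0, 0, 0, 0, 0, 0, 0, 0, 0, 0, 0, 0])

```text
time_s: 8.4
eef_pos: [0.4621, -0.3261, 0.1325]
orientation: [[-0.106, 0.994, 0.009], [0.994, 0.106, -0.001], [-0.001, 0.009, -1.0]]
wrist_force: [-0.8, -0.7, -1.8]
opening: 0.248
grasp_force: 42.7
```

Run:
```python
from plan import *
print(np.round(s["joints"],2),T,s["wrist_torque"])
a=[cv2.resize(bot.camera(c)[v:v+150,u:u+150,::-1],(399,399),interpolation=cv2.INTER_CUBIC) for c,u,v in(("scene",300,145),("top",300,180))]
cv2.imwrite("pics/swung.png",np.hstack(a))
```

```text
[ 1.01  0.88 -0.87  1.83  0.88  0.86 -0.18] [[-0.1056  0.9944  0.0093]
 [ 0.9944  0.1056 -0.0005]
 [-0.0015  0.0092 -1.    ]] [-0.0264  0.0721 -0.001 ]
```

View pics/swung.png

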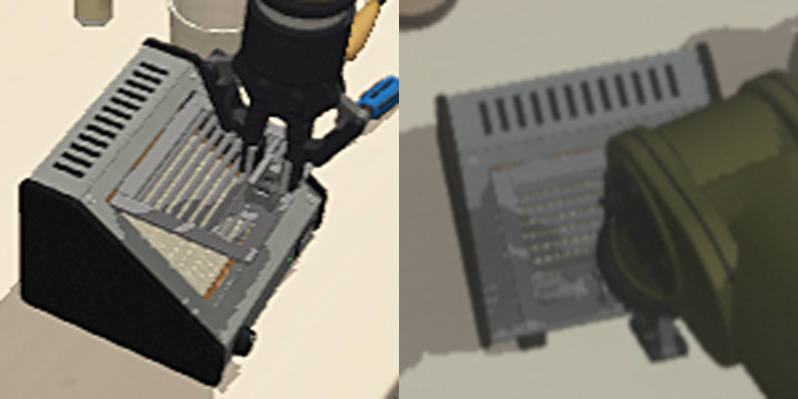

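The grille hangs level in the fingers, its lower edge swung out at about (245,255), and the filter shows beneath it at (195,270). The hooks are still at the top at (190,100). Now I draw it out along its own -x.

Call:
step_arm(increments=[-0.004, -0.0004, 0, 0, 0, 0, -0.004, -0.0004, 0, 0, 0, 0, -0.004, -0.0004, 0, 0, 0, 0, -0.004, -0.0004, 0, 0, 0, 0, -0.004, -0.0004, 0, 0, 0, 0, -0.004, -0.0004, 0, 0, 0, 0, 0, 0, 0, 0, 0, 0])

```text
time_s: 9.2
eef_pos: [0.4382, -0.3286, 0.1338]
orientation: [[-0.105, 0.994, 0.009], [0.994, 0.105, -0.001], [-0.002, 0.009, -1.0]]
wrist_force: [-0.7, 0.4, -1.4]
opening: 0.247
grasp_force: 42.8
```

Call:
step_arm(increments=[-0.001, 0, 0.012, 0, 0, 0, -0.001, 0, 0.018, 0, 0, 0, -0.001, 0, 0.02, 0, 0, 0, 0, 0, 0.02, 0, 0, 0, 0, 0, 0.02, 0, 0, 0, -0.002, 0.01, 0.01, 0, 0, 0, -0.002, 0.02, 0, 0, 0, 0, -0.002, 0.02, 0, 0, 0, 0, -0.002, 0.02, 0, 0, 0, 0, -0.002, 0.02, 0, 0, 0, 0])

```text
time_s: 10.2
eef_pos: [0.4256, -0.2365, 0.2341]
orientation: [[-0.106, 0.994, 0.01], [0.994, 0.106, -0.001], [-0.002, 0.009, -1.0]]
wrist_force: [0.6, 2.0, -1.2]
opening: 0.248
grasp_force: 42.8
```

Call:
step_arm(increments=[-0.002, 0.02, 0, 0, 0, 0, -0.002, 0.02, 0, 0, 0, 0, -0.002, 0.02, 0, 0, 0, 0, -0.002, 0.02, 0, 0, 0, 0, -0.002, 0.02, 0, 0, 0, 0, -0.002, 0.02, 0, 0, 0, 0, 0, 0.02, 0, 0, 0, 0, 0, 0.02, 0, 0, 0, 0, 0, 0.02, 0, 0, 0, 0, 0, 0.02, 0, 0, 0, 0])

```text
time_s: 11.2
eef_pos: [0.4133, -0.0367, 0.2341]
orientation: [[-0.107, 0.994, 0.01], [0.994, 0.107, -0.001], [-0.002, 0.009, -1.0]]
wrist_force: [-0.3, 0.1, -1.9]
opening: 0.248
grasp_force: 42.8
```

Run:
```python
from plan import *
print(s["time_s"],x,T[:,1:],np.round(s["joints"],2))
```

```text
11.2 [ 0.4133 -0.0367  0.2341] [[ 0.9943  0.0096]
 [ 0.1065 -0.0008]
 [ 0.0095 -1.    ]] [ 0.62  0.56 -0.98  2.14  0.69  0.78 -0.71]
```

Call:
step_arm(increments=[-0.001, 0, -0.02, 0, 0, 0, -0.001, 0, -0.02, 0, 0, 0, -0.001, 0, -0.02, 0, 0, 0, -0.001, 0, -0.02, 0, 0, 0, -0.001, 0, -0.02, 0, 0, 0, -0.001, 0, -0.02, 0, 0, 0, -0.001, 0, -0.02, 0, 0, 0, -0.001, 0, -0.02, 0, 0, 0, 0, 0, -0.014, 0, 0, 0, 0, 0, 0, 0, 0, 0])

```text
time_s: 12.2
eef_pos: [0.4052, -0.0374, 0.059]
orientation: [[-0.107, 0.994, 0.007], [0.994, 0.107, -0.0], [-0.001, 0.007, -1.0]]
wrist_force: [1.0, 0.0, -2.1]
opening: 0.248
grasp_force: 42.8
```

Run:
```python
from plan import *
print(s["time_s"],x,T[:,1:])
a=[cv2.resize(bot.camera(c)[v:v+180,u:u+180,::-1],(399,399),interpolation=cv2.INTER_CUBIC) for c,u,v in(("scene",220,210),("top",170,190))]
cv2.imwrite("pics/low.png",np.hstack(a))
```

```text
12.2 [ 0.4052 -0.0374  0.059 ] [[ 0.9943  0.0073]
 [ 0.1068 -0.    ]
 [ 0.0072 -1.    ]]
```

View pics/low.png

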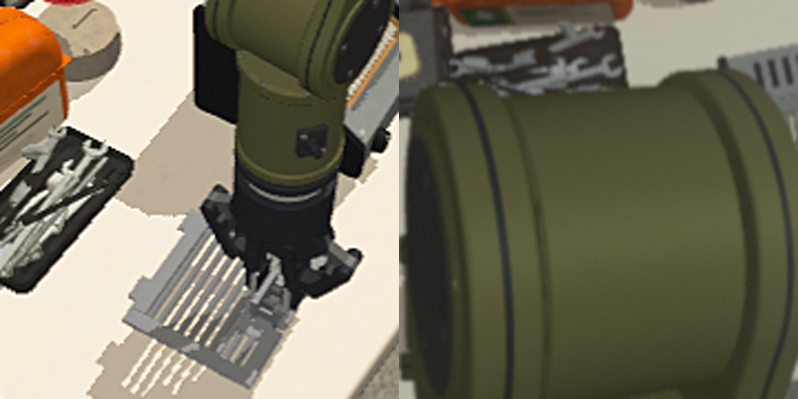

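The grille is held level over bare worktop, its hook edge at about (150,290) clear of the spanner tray at (100,200). I lower it gently.

Call:
step_arm(increments=[0, 0, -0.007, 0, 0, 0, 0, 0, -0.007, 0, 0, 0, 0, 0, -0.007, 0, 0, 0, 0, 0, -0.006, 0, 0, 0, 0, 0, -0.005, 0, 0, 0, 0, 0, -0.003, 0, 0, 0, 0, 0, -0.002, 0, 0, 0, 0, 0, 0, 0, 0, 0, 0, 0, 0, 0, 0, 0])

```text
time_s: 13.2
eef_pos: [0.4061, -0.0383, 0.023]
orientation: [[-0.105, 0.994, 0.01], [0.994, 0.105, -0.001], [-0.002, 0.01, -1.0]]
wrist_force: [-0.9, -0.1, -1.6]
opening: 0.247
grasp_force: 42.8
```

Call:
step_arm(increments=[0, 0, -0.0015, 0, 0, 0, 0, 0, 0, 0, 0, 0])

```text
time_s: 13.4
eef_pos: [0.4061, -0.0383, 0.0213]
orientation: [[-0.105, 0.994, 0.01], [0.994, 0.105, -0.001], [-0.002, 0.01, -1.0]]
wrist_force: [0.6, -0.1, -1.6]
opening: 0.246
grasp_force: 42.8
```

Call:
step_arm(increments=[0, 0, -0.0015, 0, 0, 0, 0, 0, 0, 0, 0, 0])

```text
time_s: 13.6
eef_pos: [0.406, -0.0383, 0.0197]
orientation: [[-0.105, 0.994, 0.01], [0.994, 0.105, -0.001], [-0.002, 0.009, -1.0]]
wrist_force: [0.8, -0.3, -2.5]
opening: 0.248
grasp_force: 42.8
```

Call:
step_arm(increments=[0, 0, -0.0015, 0, 0, 0, 0, 0, 0, 0, 0, 0])

```text
time_s: 13.8
eef_pos: [0.4059, -0.0383, 0.0182]
orientation: [[-0.105, 0.994, 0.009], [0.994, 0.105, -0.001], [-0.002, 0.009, -1.0]]
wrist_force: [-1.4, -0.3, -1.7]
opening: 0.248
grasp_force: 42.8
```

Call:
step_arm(increments=[0, 0, -0.001, 0, 0, 0, 0, 0, 0, 0, 0, 0])

```text
time_s: 14.0
eef_pos: [0.406, -0.0384, 0.0174]
orientation: [[-0.105, 0.994, 0.01], [0.994, 0.105, -0.001], [-0.002, 0.01, -1.0]]
wrist_force: [0.4, 0.3, 0.0]
opening: 0.246
grasp_force: 42.9
```

Call:
step_arm(increments=[0, 0, -0.001, 0, 0, 0, 0, 0, 0, 0, 0, 0])

```text
time_s: 14.2
eef_pos: [0.4061, -0.0384, 0.0171]
orientation: [[-0.106, 0.994, 0.011], [0.994, 0.106, -0.001], [-0.003, 0.011, -1.0]]
wrist_force: [-0.4, -1.4, 10.8]
opening: 0.246
grasp_force: 43.7
```

Call:
step_arm(increments=[0, 0, 0.0005, 0, 0, 0, 0, 0, 0, 0, 0, 0, 0, 0, 0, 0, 0, 0], hand=0.35, newtons=20)

```text
time_s: 14.5
eef_pos: [0.4061, -0.0383, 0.0168]
orientation: [[-0.105, 0.994, 0.01], [0.994, 0.105, -0.001], [-0.002, 0.01, -1.0]]
wrist_force: [0.0, -0.0, 1.3]
opening: 0.321
grasp_force: 3.6
```

Call:
step_arm(increments=[0, 0, 0, 0, 0, 0, 0, 0, 0, 0, 0, 0, 0, 0, 0, 0, 0, 0, 0, 0, 0, 0, 0, 0], hand=-0.3)

```text
time_s: 14.9
eef_pos: [0.4061, -0.0383, 0.0168]
orientation: [[-0.105, 0.994, 0.01], [0.994, 0.105, -0.001], [-0.002, 0.01, -1.0]]
wrist_force: [0.0, 0.1, -0.4]
opening: 0.652
grasp_force: 0.0
```

Call:
step_arm(increments=[0, 0, 0.003, 0, 0, 0, 0, 0, 0.006, 0, 0, 0, 0, 0, 0.01, 0, 0, 0, 0, 0, 0.02, 0, 0, 0, 0, 0, 0.03, 0, 0, 0, 0, 0, 0.03, 0, 0, 0, 0, 0, 0.03, 0, 0, 0, 0, 0, 0.03, 0, 0, 0, 0, 0, 0.02, 0, 0, 0, 0, 0, 0, 0, 0, 0])

```text
time_s: 15.9
eef_pos: [0.4074, -0.038, 0.1981]
orientation: [[-0.105, 0.994, 0.015], [0.994, 0.105, -0.001], [-0.003, 0.015, -1.0]]
wrist_force: [0.7, -0.6, 0.2]
opening: 0.655
grasp_force: 0.0
```

Run:
```python
from plan import *
cv2.imwrite("pics/end.png",bot.camera("scene")[150:,120:520,::-1])
bot.camera("top")
for t in("jar","screwdriver","grille"):
    for c in("scene","top"):
        r=bot.spot_point(c,t)
        if r: print(t,c,np.round(r[0]["uv"],1),onz(c,r[0]["uv"],0),r[0]["confidence"])
print(bot.observe()["time_s"])
```

```text
jar scene [423.6 200.2] [ 0.4966 -0.5307  0.    ] 0.43
jar top [153.2 264.1] [0.5778 0.1651 0.    ] 0.79
screwdriver scene [426.  197.1] [ 0.4973 -0.5446  0.    ] 0.9
grille scene [317.2 354.2] [ 0.4523 -0.0194  0.    ] 0.75
grille top [242.1 309.7] [ 0.4543 -0.0285  0.    ] 0.67
16.3
```

View pics/end.png

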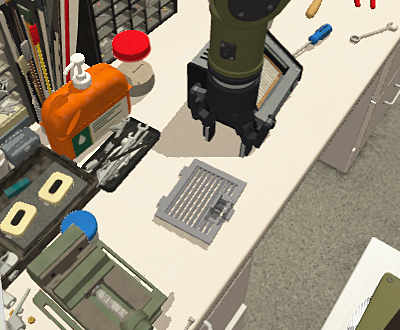

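The grille lies flat and face up at about (200,200), clear of everything, with its rib and tab upwards. The jar lid (80,225) and the screwdriver (320,33) have not moved, and the gripper is clear. I hand the job in.

```bash
python3 -c "
from bench import bot
print(bot.close_job())"
```

```text
the job is handed in; nothing more can be done
None
```

The grille is off the extractor and lying flat, face up, on the bare worktop; I let go of it, left the jar and screwdriver where they were, and handed the job in at about 16 s of the 42 s allowed.

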